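# Wind down the cheese press with its removable crank

## Robot

A 7-joint arm with a two-finger parallel gripper is mounted at the origin on the work surface. World frame = base frame: x ahead of the robot, y to its left, z up, the work surface at z = 0. Lengths are in m, angles in rad, forces in N, time in s.
With the tool pointing down it reaches from about 0.4 to 0.85 m from the base axis. Payload 4.5 kg.
Tool frame: the origin (TCP) lies on the centre line of the jaws, within the pads' length; the fingertips stand 14 mm ahead of it and the grasp point (between the pads) lies 5 mm behind it (nose_length is the distance from the TCP to the fingertips, in m); x points along the fingers, y is the direction in which the jaws open and shut, and the axes are right-handed (so a half turn about x gives the same grasp; the last joint's range is limited). The gripper opens to 88 mm and grips with 3 to 60 N. Pads are 18 mm wide; open, the fingers measure 123 mm over their backs; the gripper's body (75 mm by 187 mm) begins 45 mm behind the grasp point.
Start: joints at [1.191, 0.689, -0.195, 1.565, 0.157, 0.902, -0.215], TCP at [0.251, -0.572, 0.253] pointing down, gripper open.
Joint ranges: [-3.01, 3.01], [-0.46, 2.08], [-1.47, 1.51], [0.13, 2.56], [-1, 4.14], [0.04, 2.09], [-2.66, 2.66]. Speed limits (rad/s): [2.57, 2.57, 3.14, 3.14, 3.14, 3.14, 3.14].

## Interface

Orientations are given as a unit quaternion [x, y, z, w].
In Python, from plant import get_state, snapshot, camera_params, finish_job, boxes_of, silhouettes, spot_point, nose_length gives the robot as it stands.
- The arm moves only by the tool apply_moves, never from a script. Its arguments are lists of equal length, an entry for each row: "delta_pos": the shift along the tool's x, y, z in cm, a list of three; "yaw": the turn about the tool's x in rad; "gripper": the opening in per cent of the stroke, from 0 (shut) to 100 (fully open). A call has 1 to 10 rows; each row is the pose to reach, as a shift and turn from the pose measured when the call began, along the tool's axes at that moment; what a row does not reach only later rows make up. A row lasts 1/12 s, in which the tool goes at most 41.7 mm and 7.16 degrees, less where a joint would pass 70% of its speed; a pose out of reach is approached as far as the arm can. A call with a gripper value outside its range is refused whole. The fingers move at their own pace and stop on an object; "force" is the grip in N (left out, the last holds). Time passes only in rows, so rows that repeat a pose let the fingers close. It gives the time, the measured TCP pose, the force and the opening at its end, in the units of the state.
- get_state(): the state, without advancing time (a new reading comes with each control period).
- snapshot(name): name is "scene" or "top" or "wrist"; returns the picture (420x560x3 uint8, red, green, blue); there is no depth.
- camera_params(name): a dict with "fovy" (degrees; the focal length in pixels is half the picture's height over the tangent of half this angle, whatever the lens; pixels are square), "cx", "cy" (the principal point, pixels), "position" and "orientation" of the camera in the world. Camera axes: x right, y down, z forward; pixel columns grow to the right and rows downward; lengths in m; the calibration is good to about 2 mm. A picture is of the moment at which its call begins: read the wrist's pose just before it. camera_params takes no time and is no camera call; for the wrist camera it gives the pose at the moment of the call.
- finish_job(): hands the job in, once; it reports no verdict.
Trained networks look in the newest picture that a camera, given by its name, has taken for a name from the list of things; names that differ only in an ending like _2 or _b are one class to them, and where a whole thing is asked for, a point or a joint stands for the part that bears it (a point fixed in the world has none). Each returns a list of dicts, best first, with "score" (0 to 1); they miss things now and then, are a little off and sometimes report something else, mostly with a low value. They report only what shows in the picture. A call takes as long as a camera call. They do not tell look-alikes from the thing itself.
- boxes_of(thing, camera): "bbox" ([left, top, width, height] in pixels, round what is visible of it).
- silhouettes(thing, camera): "mask" (420x560 bool, what is visible of it) and "bbox" ([left, top, width, height] in pixels, round what is visible of it).
- spot_point(thing, camera): "pixel" ([column, row] in pixels: a listed point, or the origin of a listed thing).
The state is a dict: "clock": time; "q": joint angles; "qd": joint speeds; "joint_torque": joint torques, N m; "tool_pos": TCP position; "eef_rot": TCP orientation; "contact_force": force on the tool from outside, world axes, zero at the start; "moment": the same for the moment, N m; "opening": opening from 0.0 (shut) to 1.0 (fully open).
Only numpy, scipy, OpenCV 4.12 (cv2) and the standard library are available. Lean on these libraries where they do the work, as an engineer would, in place of code of your own. Each camera call takes 0.05 s, during which the arm holds its last target.

## Task

Fit the loose crank onto the square end of the cheese press's screw, easing it down gently until it sits fully home on the collar, and wind it clockwise (seen from above) through its full turns until you feel the pressing plate come up firm on the mould's follower; do not force it. Leave the crank sitting on the screw and let go, and leave the saucer, the brush and the measuring spoons where they lie.

Things in the scene. Friction and masses are not known exactly. Their poses are not given: they have to be found in the camera images.
- crank_hub (a point): Half-way up the hub of the dark steel crank (0.3 kg) lying flat on the counter left or right of the press, hub and knob upward. Hub: block 32 x 32 mm, 32 mm tall, with a square through-bore 18 x 18 mm along z. x runs along the arm to the knob. Arm: flat bar 20 mm wide, 9 mm thick, flush with the hub's underside.
- crank_bore (a point): Centre of the bore's lower mouth, in the plane of the crank's underside, 16 mm under crank_hub; same axes. When the crank is home it meets screw_seat.
- crank_knob_mid (a point): Middle of the crank's red plastic knob, an upright cylinder 24 mm in diameter that spins freely on its pin, 70 mm from the bore's axis; it reaches from 11 to 59 mm above the crank's underside (this point: 35 mm).
- screw_seat (a point): Centre of the top face of the round collar (44 mm in diameter, 8 mm thick) on the press's upright screw, about 205 mm above the counter, over 20 mm above the bridge at the start. The hub comes to rest on it. The point sinks with the screw as it is wound; its axes do not turn with it.
- square_tip (a point): Top centre of the screw's square end, 34 mm above screw_seat: 16 x 16 mm, its top 5 mm chamfered to 11 x 11 mm at the tip. How far the square is turned is random and not given: see it or feel for it. The hub fits four ways, within about 7 degrees; turned, it rides on the chamfer, deeper the nearer it is; off centre the chamfer pushes it towards the axis. A light touch does not turn the screw.
- press_plate: Steel pressing plate, 72 mm in diameter, under the bridge; origin: centre of its lower face. Each clockwise turn of the screw lowers plate, collar and square end by 4 mm, against about 3 N at the knob; it stays where left. It meets the follower 20 mm above the follower's origin (1.8 to 2.6 turns), the load grows, and 0.4 mm lower it comes up firm: 6 to 10 N at the knob is firm, 25 N is forcing.
- follower: White plastic follower (the mould's loose inner lid), 90 mm in diameter, 20 mm tall with a flat raised middle, lying in the mould under the plate; origin at the centre of its underside, z up.
- press: Cheese press, fixed: wooden base 170 (x) by 210 mm (y), 24 mm tall, drip tray, white perforated mould 113 mm across; two steel columns at y = -85 and +85 mm; over them a steel bridge 44 (x) by 205 mm (y), its top 182 mm above the counter, column nuts to 187 mm. Origin on the counter under the screw's axis.
- saucer: White ceramic saucer, 150 mm in diameter, 19 mm tall; origin at the centre of its underside. To be left alone.
- brush: Blue plastic-handled stiff brush lying bristles down, 193 mm long, 34 mm wide, 30 mm tall; origin on the counter 115 mm from the handle's end, x towards the bristles. To be left alone.
- spoons: Pink plastic measuring spoons fanned out on a steel ring, about 130 mm long, 16 mm tall; origin at the ring, x along the fan. To be left alone.
Not all that is in view belongs to the job. Of the things that look like the part that bears crank_hub, take the one that is farthest to the robot's left at the start. Several things have the shape of the follower; the one meant has the colours described above.

How it is judged:
On the way:
1. the crank sits fully home on the square end of the screw (distance between crank_bore and screw_seat below 0.005 m and angle between crank_bore's own z axis and vertical below 0.1 rad), for 0.2 s.
At the end, for the whole second after the job is handed in: The plate is wound down firm on the follower (it presses with over 150 N and holds it), and the released crank sits upright and fully home on the screw's square end: bore mouth within 5 mm of the collar's centre, tilt under 0.1 rad (all of step 1 and contact force between press_plate and follower above 150 N); the robot touches nothing.
It fails at once if the crank is rammed onto the square: contact forces between crank and press, summed, of over 80 N before it is home (distance between crank_bore and screw_seat above 0.006 m and contact force between crank and press above 80 N).
It fails at once if the crank is forced: the contact forces between crank and press, summed over the square's faces, pass 250 N (what about 25 N on the knob against the stop makes) (contact force between crank and press above 250 N).
It fails at once if the saucer, the brush or the spoons are moved by over 30 mm (distance of any of saucer, brush, spoons from where it was at the start of the episode above 0.03 m).
It also fails if it takes over 72 s, if anything falls off the work surface, if the arm or the gripper's body presses on something with over 40 N, if the wrist force passes 120 N, or if a joint passes its speed limit or range.

## Working session

There is one attempt and no reset: what is moved stays moved. The work goes in short steps, Python scripts to look and compute and a tool call to move; the robot and the scene stay as the last step left them, time stands still between calls to the robot, and variables do not carry over. Pictures are saved under pics/ and viewed, and the job is handed in when it is done.

Besides the shell and the picture viewer there is one more tool, called after "Emit:" as name(argument=value, ...), one argument or row to a line, values as JSON. apply_moves: Moves the arm, as the interface text tells. Its arguments: {"type":"object","properties":{"delta_pos":{"type":"array"},"yaw":{"type":"array"},"gripper":{"type":"array"},"force":{"type":"number"}},"required":["delta_pos","yaw","gripper"]}

```bash
ls; mkdir -p pics; cat > h.py <<'E'
import numpy as np,cv2
from scipy.spatial.transform import Rotation as R
from plant import *
def ray(cp,px):
    f=210/np.tan(np.radians(cp['fovy'])/2)
    d=np.array([(px[0]-cp['cx'])/f,(px[1]-cp['cy'])/f,1.])
    return np.array(cp['position']),R.from_quat(cp['orientation']).apply(d)
def atz(cp,px,z):
    o,d=ray(cp,px); return o+d*(z-o[2])/d[2]
def proj(cp,p):
    f=210/np.tan(np.radians(cp['fovy'])/2)
    c=R.from_quat(cp['orientation']).inv().apply(np.array(p)-cp['position'])
    return c[:2]/c[2]*f+[cp['cx'],cp['cy']]
def save(n,im): cv2.imwrite('pics/'+n+'.png',cv2.cvtColor(im,cv2.COLOR_RGB2BGR))
E
python3 - <<'E'
from h import *
s=get_state();print({k:np.round(v,3) for k,v in s.items()},nose_length)
for c in ['scene','top','wrist']:
    cp=camera_params(c);print(c,cp)
    save(c+'0',snapshot(c))
    if c!='wrist':
        for t in ['crank_hub','crank_knob_mid','screw_seat','square_tip','press','follower','press_plate']:
            print(c,t,[(np.round(r['pixel'],1),round(r['score'],2)) for r in spot_point(t,c)])
print(get_state()['clock'])
E
```

```text
pics
{'clock': np.float64(0.0), 'q': array([ 1.191,  0.69 , -0.195,  1.566,  0.157,  0.903, -0.215]), 'qd': array([ 0.   ,  0.   ,  0.001,  0.001,  0.   , -0.002, -0.001]), 'joint_torque': array([ 0.0000e+00, -5.2756e+01, -1.2670e+00, -1.5343e+01, -5.3000e-02,
        7.0000e-03,  0.0000e+00]), 'tool_pos': array([ 0.251, -0.572,  0.252]), 'eef_rot': array([-0.692, -0.146,  0.692, -0.145]), 'contact_force': array([-0.392, -0.452,  0.303]), 'moment': array([ 0.03 , -0.023,  0.012]), 'opening': np.float64(0.996)} 0.014
scene {'fovy': 45.78467735507782, 'cx': 277.57477675924304, 'cy': 207.08325580115738, 'position': array([1.17404948, 0.20517229, 1.20759578]), 'orientation': array([ 0.56618181,  0.76388608, -0.25032064, -0.18236172])}
scene crank_hub [(array([371.8, 213.5]), 0.93), (array([397.7, 289.1]), 0.7)]
scene crank_knob_mid [(array([350. , 220.8]), 0.81), (array([408.7, 308.1]), 0.77)]
scene screw_seat [(array([297.3, 237.3]), 0.82), (array([299.9, 229.5]), 0.48)]
scene square_tip [(array([297.7, 226.1]), 0.61)]
scene press [(array([290.7, 278.3]), 0.64)]
scene follower [(array([
[... 422 characters left out ...]
ray([236.8, 263.7]), 0.75), (array([184.7, 214.1]), 0.62), (array([178.3, 195.9]), 0.57)]
top screw_seat [(array([264.2, 189.2]), 0.54), (array([188.3, 212.9]), 0.53), (array([259.7, 185.5]), 0.35)]
top square_tip [(array([261.6, 186. ]), 0.75)]
top press [(array([266.4, 200.3]), 0.95)]
top follower [(array([322.3, 179.4]), 0.87), (array([266.7, 198.6]), 0.64), (array([258.3, 184.1]), 0.26)]
top press_plate [(array([263.6, 194. ]), 0.65), (array([264.9, 199.1]), 0.31)]
wrist {'fovy': 64.28009338478422, 'cx': 281.91138188643043, 'cy': 212.92785155234515, 'position': array([ 0.32675053, -0.5385497 ,  0.38470899]), 'orientation': array([ 0.8260281 , -0.53979097, -0.08886996,  0.13566656])}
0.85
```

View pics/scene0.png

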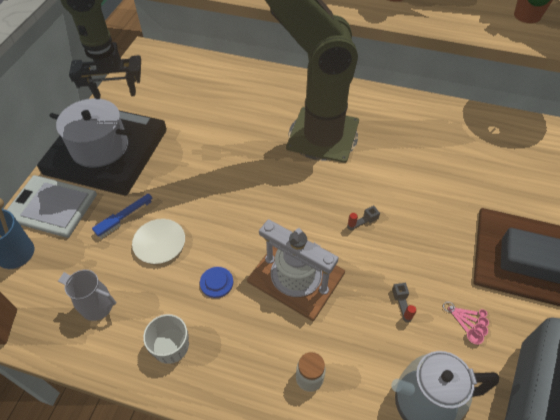

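View pics/top0.png

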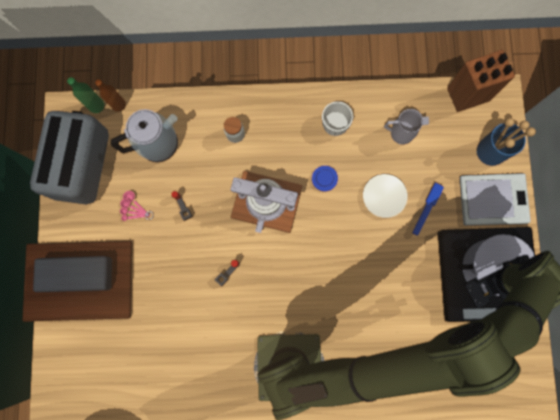

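```bash
python3 - <<'E'
from h import *
a=camera_params('top');b=camera_params('scene')
def tri(p,q):
    o1,d1=ray(a,p);o2,d2=ray(b,q)
    A=np.stack([d1,-d2],1);t=np.linalg.lstsq(A,o2-o1,rcond=None)[0]
    x,y=o1+t[0]*d1,o2+t[1]*d2
    return np.round((x+y)/2,4),round(np.linalg.norm(x-y),4)
print('tip',tri((261.6,186),(297.7,226.1)),atz(a,(261.6,186),.239),atz(b,(297.7,226.1),.239))
print('seat',tri((264.2,189.2),(297.3,237.3)))
print('press',atz(a,(266.4,200.3),0),atz(b,(290.7,278.3),0))
for p in [(186.9,212.1),(217.1,279.9)]: print('top hub',atz(a,p,.016))
for p in [(236.8,263.7),(178.3,195.9)]: print('top knob',atz(a,p,.035))
for p in [(371.8,213.5),(397.7,289.1)]: print('sc hub',atz(b,p,.016))
for p in [(350,220.8),(408.7,308.1)]: print('sc knob',atz(b,p,.035))
E
```

```text
tip (array([0.548 , 0.0583, 0.2522]), np.float64(0.0014)) [0.55084782 0.05975029 0.239     ] [0.53952724 0.05560279 0.239     ]
seat (array([0.5482, 0.056 , 0.2037]), np.float64(0.004))
press [0.55377423 0.05765744 0.        ] [0.5531129  0.04655067 0.        ]
top hub [0.51893136 0.3286249  0.016     ]
top hub [0.28678963 0.22763088 0.016     ]
top knob [0.33723267 0.15909886 0.035     ]
top knob [0.57219026 0.35389324 0.035     ]
sc hub [0.28770976 0.21722966 0.016     ]
sc hub [0.51008756 0.32817501 0.016     ]
sc knob [0.34510797 0.16221633 0.035     ]
sc knob [0.56571792 0.36122599 0.035     ]
```

```bash
cat >> h.py <<'E'
def plan(target,yaw=None,show=True):
    """target TCP world; yaw: world angle of tool y axis. prints delta cm in tool axes & yaw turn about tool x"""
    s=get_state();r=R.from_quat(s['eef_rot']);M=r.as_matrix()
    d=M.T@(np.array(target)-s['tool_pos'])*100
    ya=np.arctan2(M[1,1],M[0,1])
    dy=0
    if yaw is not None:
        dy=(yaw-ya+np.pi/2)%np.pi-np.pi/2   # half turn symmetric
        dy=-dy*np.sign(-M[2,0]) if True else dy
    print('pos',np.round(s['tool_pos'],4),'yangle',round(np.degrees(ya),1),'tilt',np.round(M[2,0],4),'delta_cm',np.round(d,2),'yaw',round(dy,3),'F',np.round(s['contact_force'],1),'op',round(float(s['opening']),3),'t',round(float(s['clock']),2),'q',np.round(s['q'],2))
    return d,dy
E
python3 - <<'E'
from h import *
s=get_state();M=R.from_quat(s['eef_rot']).as_matrix();print(M.round(3))
c=camera_params('wrist');C=R.from_quat(c['orientation']).as_matrix()
print('cam in tool',M.T@(c['position']-s['tool_pos']),(M.T@C).round(3))
plan([.43,-.2,.42],0);plan([.45,.2,.42],0)
E
```

```text
[[ 0.     0.402 -0.916]
 [-0.    -0.916 -0.402]
 [-1.     0.    -0.   ]]
cam in tool [-0.13194117 -0.00053264 -0.08260755] [[ 0.    -0.32   0.947]
 [ 1.    -0.001 -0.001]
 [ 0.001  0.947  0.32 ]]
pos [ 0.2513 -0.5723  0.2528] yangle -66.3 tilt -1.0 delta_cm [-16.73 -26.9  -31.33] yaw -1.157 F [ 0.1 -0.4  0.4] op 1.001 t 0.85 q [ 1.19  0.69 -0.19  1.57  0.16  0.9  -0.22]
pos [ 0.2513 -0.5723  0.2528] yangle -66.3 tilt -1.0 delta_cm [-16.73 -62.72 -49.25] yaw -1.157 F [ 0.1 -0.4  0.4] op 1.001 t 0.85 q [ 1.19  0.69 -0.19  1.57  0.16  0.9  -0.22]
```

View pics/wrist0.png

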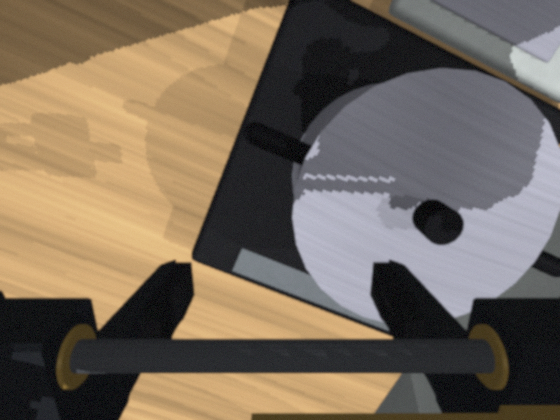

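```bash
python3 - <<'E'
from h import *
plan([.498,.027,.42],np.radians(-60))
E
```

```text
pos [ 0.2513 -0.5723  0.2528] yangle -66.3 tilt -1.0 delta_cm [-16.73 -44.95 -46.68] yaw -0.11 F [ 0.1 -0.4  0.4] op 1.001 t 0.85 q [ 1.19  0.69 -0.19  1.57  0.16  0.9  -0.22]
```

Emit:
apply_moves(
  delta_pos=[
    [-4,0,0],
    [-8,0,0],
    [-12,-2,-2],
    [-16,-5,-5],
    [-16.7,-8,-8],
    [-16.7,-11,-11],
    [-16.7,-14,-14],
    [-16.7,-17,-17],
    [-16.7,-20,-20],
    [-16.7,-23,-23],
  ],
  yaw=[0,0,0,0,0,-0.1,-0.1,-0.1,-0.1,-0.1],
  gripper=[100,100,100,100,100,100,100,100,100,100],
)

```text
clock: 1.68
tool_pos: [0.3606, -0.2904, 0.4201]
eef_rot: [0.684, 0.179, -0.684, 0.18]
contact_force: [-0.0, -0.8, -0.6]
opening: 1.002
```

```bash
python3 - <<'E'
from h import *
plan([.498,.027,.42],np.radians(-60))
E
```

```text
pos [ 0.3606 -0.2904  0.4201] yangle -60.6 tilt -1.0 delta_cm [-1.000e-02 -2.090e+01 -2.756e+01] yaw -0.01 F [-0.  -0.8 -0.6] op 1.002 t 1.68 q [ 0.81  0.29 -0.32  1.76  0.1   1.11 -0.6 ]
```

Emit:
apply_moves(
  delta_pos=[
    [0,-2.4,-3.1],
    [0,-4.8,-6.2],
    [0,-7.2,-9.4],
    [0,-9.6,-12.6],
    [0,-12,-15.8],
    [0,-14.4,-19],
    [0,-16.8,-22.2],
    [0,-19,-25],
    [0,-20.9,-27.5],
    [0,-20.9,-27.5],
  ],
  yaw=[0,0,0,0,0,0,0,0,0,0],
  gripper=[100,100,100,100,100,100,100,100,100,100],
)

```text
clock: 2.52
tool_pos: [0.4989, 0.0344, 0.4202]
eef_rot: [0.684, 0.185, -0.682, 0.182]
contact_force: [0.6, 0.8, 0.4]
opening: 1.002
```

```bash
python3 - <<'E'
from h import *
cp=camera_params('wrist')
im=snapshot('wrist');save('w1',im)
for t,z in [('square_tip',.239),('screw_seat',.205),('press',0)]:
    print(t,[(np.round(r['pixel'],1),round(r['score'],2),atz(cp,r['pixel'],z).round(4)) for r in spot_point(t,'wrist')])
plan([.498,.027,.42],np.radians(-60))
print(cp['position'])
E
```

```text
square_tip [(array([284.8, 137.3]), 0.76, array([0.5438, 0.0587, 0.239 ])), (array([107.5,  41.9]), 0.7, array([0.5372, 0.2283, 0.239 ])), (array([286.2, 123.5]), 0.55, array([0.555 , 0.0638, 0.239 ]))]
screw_seat [(array([284.5, 130.7]), 0.68, array([0.5465, 0.0604, 0.205 ]))]
press []
pos [0.4971 0.0253 0.4198] yangle -60.7 tilt -1.0 delta_cm [-0.02 -0.11 -0.16] yaw -0.012 F [ 0.1 -0.7 -0.4] op 0.999 t 2.72 q [ 0.16  0.36 -0.45  1.67  0.17  1.16 -1.39]
[0.56980965 0.07565029 0.55250588]
```

View pics/w1.png

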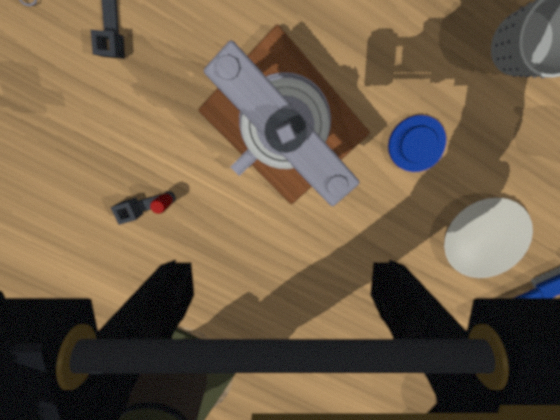

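```bash
python3 - <<'E'
from h import *
cp=camera_params('wrist')
im=snapshot('wrist');print(cp['position'])
save('w2z',cv2.resize(im[95:165,235:335],None,fx=7,fy=7,interpolation=cv2.INTER_CUBIC))
np.save('w2.npy',im)
import json;json.dump({k:np.asarray(v).tolist() for k,v in cp.items()},open('w2.json','w'))
E
```

```text
[0.56890315 0.06653499 0.55166542]
```

View pics/w2z.png

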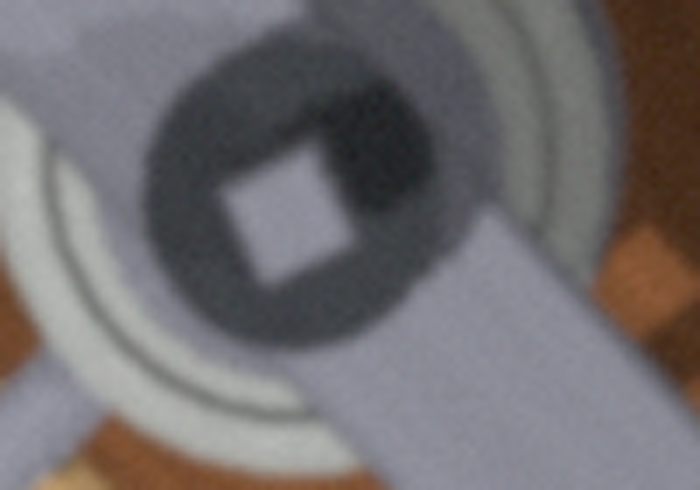

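```bash
python3 - <<'E'
from h import *
import json
cp=json.load(open('w2.json'));im=np.load('w2.npy')
def z(p):return ((p[0]+.5)/7-.5+235,(p[1]+.5)/7-.5+95)
P=[atz(cp,z(p),.236) for p in [(218,188),(312,148),(355,240),(268,285)]]
P=np.array(P)[:,:2];print(P,P.mean(0))
e=np.roll(P,-1,0)-P;print(np.linalg.norm(e,axis=1),np.degrees(np.arctan2(e[:,1],e[:,0]))%90)
# collar
Q=np.array([atz(cp,z(p),.205)[:2] for p in [(147,190),(290,350),(433,170),(300,25),(200,320)]])
c=np.linalg.lstsq(np.c_[2*Q,np.ones(5)],(Q**2).sum(1),rcond=None)[0];print('collar',c[:2],np.sqrt(c[2]+c[0]**2+c[1]**2))
# dark mask collar refine
g=cv2.cvtColor(im,cv2.COLOR_RGB2GRAY)
# crank in old frame (other)
for p in [(124,211),(161,203)]: print('other crank',atz(cp,p,.03))
E
```

```text
[[0.54548217 0.06988427]
 [0.55585135 0.06163548]
 [0.54847213 0.05106274]
 [0.53782108 0.05824062]] [0.54690668 0.06020578]
[0.01325    0.01289324 0.01284394 0.01393796] [51.49738602 55.08696916 56.02345525 56.65655488]
collar [0.54762248 0.06093621] 0.021704271406071445
other crank [0.29115564 0.20759845 0.03      ]
other crank [0.33362866 0.15989828 0.03      ]
```

```bash
python3 - <<'E'
from h import *
plan([.475,.30,.42],np.radians(-62))
E
```

```text
pos [0.4971 0.0249 0.4199] yangle -60.7 tilt -1.0 delta_cm [ -0.07 -25.08 -11.52] yaw 0.022 F [ 1.2 -0.6 -0.2] op 1.003 t 2.77 q [ 0.16  0.36 -0.45  1.67  0.17  1.16 -1.39]
```

Emit:
apply_moves(
  delta_pos=[
    [0,-3.5,-1.6],
    [0,-7,-3.2],
    [0,-10.5,-4.8],
    [0,-14,-6.4],
    [0,-17.5,-8],
    [2,-21,-9.6],
    [6,-24,-11],
    [10,-25,-11.5],
    [14,-25,-11.5],
    [18,-25,-11.5],
  ],
  yaw=[0.02,0.02,0.02,0.02,0.02,0.02,0.02,0.02,0.02,0.02],
  gripper=[100,100,100,100,100,100,100,100,100,100],
)

```text
clock: 3.6
tool_pos: [0.4756, 0.2991, 0.2452]
eef_rot: [0.686, 0.171, -0.685, 0.172]
contact_force: [1.4, 0.5, -0.9]
opening: 0.999
```

Emit:
apply_moves(
  delta_pos=[
    [2,0,0],
    [4,0,0],
    [4,0,0],
  ],
  yaw=[0,0,0],
  gripper=[100,100,100],
)

```text
clock: 3.85
tool_pos: [0.4744, 0.2956, 0.2015]
eef_rot: [-0.684, -0.169, 0.688, -0.173]
contact_force: [0.2, -0.1, -0.2]
opening: 0.999
```

```bash
python3 - <<'E'
from h import *
cp=camera_params('wrist')
im=snapshot('wrist');save('w3',im)
np.save('w3.npy',im)
import json;json.dump({k:np.asarray(v).tolist() for k,v in cp.items()},open('w3.json','w'))
for t,z in [('crank_hub',.016),('crank_knob_mid',.035)]:
    print(t,[(np.round(r['pixel'],1),round(r['score'],2),atz(cp,r['pixel'],z).round(4)) for r in spot_point(t,'wrist')])
plan([.475,.30,.2],np.radians(-62))
E
```

```text
crank_hub [(array([260.8, 132. ]), 0.72, array([0.5124, 0.3379, 0.016 ]))]
crank_knob_mid [(array([325. , 351.2]), 0.91, array([0.3373, 0.1693, 0.035 ])), (array([264.4,  52.2]), 0.63, array([0.5721, 0.3636, 0.035 ]))]
pos [0.4767 0.2986 0.2063] yangle -62.0 tilt -1.0 delta_cm [ 0.63 -0.2   0.08] yaw 0.0 F [0.3 0.  0.6] op 1.0 t 4.0 q [-0.41  0.69 -0.39  1.8   0.38  0.73 -2.09]
```

View pics/w3.png

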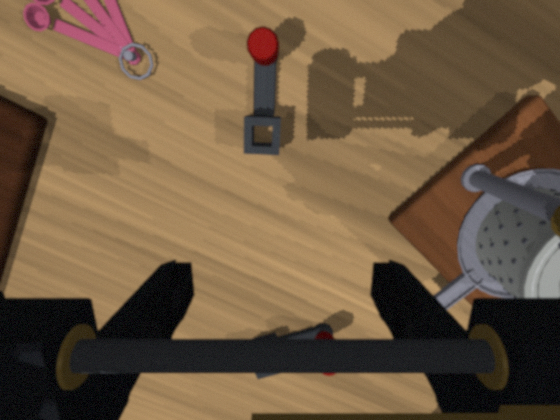

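```bash
python3 - <<'E'
from h import *
im=np.load('w3.npy')
save('w3z',cv2.resize(im[20:170,210:320],None,fx=4,fy=4,interpolation=cv2.INTER_CUBIC))
E
```

```text
(no output)
```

View pics/w3z.png

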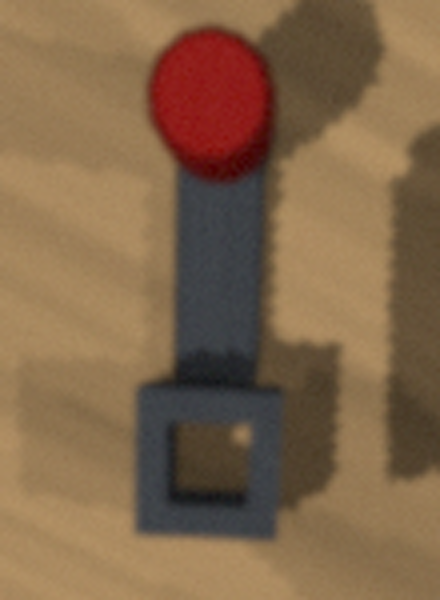

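```bash
python3 - <<'E'
from h import *
import json
cp=json.load(open('w3.json'))
def z(p):return ((p[0]+.5)/4-.5+210,(p[1]+.5)/4-.5+20)
P=np.array([atz(cp,z(p),.032)[:2] for p in [(138,385),(281,388),(275,536),(136,532)]])
e=np.roll(P,-1,0)-P
print(P.mean(0),np.linalg.norm(e,axis=1),np.degrees(np.arctan2(e[:,1],e[:,0]))%90)
k=atz(cp,z((211,93)),.059)[:2];d=k-P.mean(0);print('knob',k,np.linalg.norm(d),np.degrees(np.arctan2(d[1],d[0])))
h=P.mean(0)
plan([h[0],h[1],.12],np.radians(28-90))
E
```

```text
[0.51215902 0.33609781] [0.03094126 0.0319802  0.03115403 0.03171088] [26.78405199 25.42364896 26.27797491 25.02970507]
knob [0.575028   0.36549628] 0.06940301876325354 25.061487985866215
pos [0.4767 0.2986 0.2063] yangle -62.0 tilt -1.0 delta_cm [ 8.64 -1.65 -4.87] yaw 0.0 F [0.3 0.  0.6] op 1.0 t 4.0 q [-0.41  0.69 -0.39  1.8   0.38  0.73 -2.09]
```

Emit:
apply_moves(
  delta_pos=[
    [4,-1.7,-3],
    [8.6,-1.7,-4.9],
    [8.6,-1.7,-4.9],
    [8.6,-1.7,-4.9],
  ],
  yaw=[0.04,0.04,0.04,0.04],
  gripper=[100,80,80,80],
)

```text
clock: 4.33
tool_pos: [0.5129, 0.3366, 0.1187]
eef_rot: [0.69, 0.157, -0.689, 0.158]
contact_force: [0.5, 1.0, 0.6]
opening: 0.808
```

```bash
python3 - <<'E'
from h import *
cp=camera_params('wrist')
im=snapshot('wrist');save('w4',im)
print([(np.round(r['pixel'],1),round(r['score'],2),atz(cp,r['pixel'],.016).round(4)) for r in spot_point('crank_hub','wrist')])
plan([.5121,.3361,.02],np.radians(25.6-90))
E
```

```text
[(array([280.2, 217.4]), 0.6, array([0.5121, 0.3383, 0.016 ]))]
pos [0.5129 0.3368 0.1219] yangle -64.3 tilt -1.0 delta_cm [10.19  0.02  0.15] yaw 0.002 F [ 0.3 -0.6  0.4] op 0.798 t 4.43 q [-0.47  0.86 -0.33  1.71  0.42  0.64 -2.16]
```

View pics/w4.png

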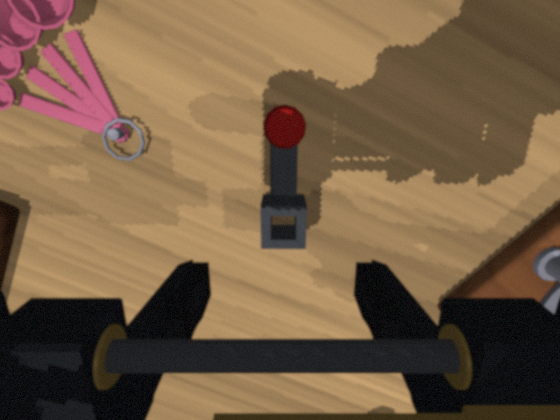

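Emit:
apply_moves(
  delta_pos=[
    [3,0,0.1],
    [6,0,0.1],
    [8.5,0,0.1],
    [10,0,0.1],
    [10,0,0.1],
    [10,0,0.1],
  ],
  yaw=[0,0,0,0,0,0],
  gripper=[80,80,80,80,80,80],
)

```text
clock: 4.93
tool_pos: [0.513, 0.3367, 0.0238]
eef_rot: [0.692, 0.157, -0.687, 0.157]
contact_force: [0.2, 0.5, -0.2]
opening: 0.796
```

```bash
python3 - <<'E'
from h import *
plan([.5121,.3361,.02],np.radians(25.6-90))
E
```

```text
pos [0.513  0.3367 0.0238] yangle -64.3 tilt -1.0 delta_cm [0.38 0.02 0.12] yaw 0.001 F [ 0.2  0.5 -0.2] op 0.796 t 4.93 q [-0.52  1.   -0.25  1.73  0.49  0.46 -2.22]
```

Emit:
apply_moves(
  delta_pos=[
    [0.4,0,0.1],
    [0.4,0,0.1],
    [0.4,0,0.1],
    [0.4,0,0.1],
    [0.4,0,0.1],
    [0.4,0,0.1],
    [0.4,0,0.1],
    [0.4,0,0.1],
  ],
  yaw=[0,0,0,0,0,0,0,0],
  gripper=[80,50,20,20,20,20,20,20],
  force=35,
)

```text
clock: 5.6
tool_pos: [0.5123, 0.3359, 0.0199]
eef_rot: [0.692, 0.157, -0.687, 0.157]
contact_force: [-0.8, -1.3, 2.3]
opening: 0.361
```

```bash
python3 - <<'E'
from h import *
plan([.5121,.3361,.32],np.radians(-35))
E
```

```text
pos [0.5123 0.3359 0.0199] yangle -64.4 tilt -1.0 delta_cm [-3.001e+01  1.000e-02 -1.800e-01] yaw -0.512 F [-0.8 -1.3  2.3] op 0.361 t 5.6 q [-0.52  1.01 -0.24  1.73  0.49  0.45 -2.22]
```

Emit:
apply_moves(
  delta_pos=[
    [-2,0,0],
    [-5,0,0],
    [-8.5,0,0],
    [-12,0,0],
    [-15.5,0,0],
    [-19,0,0],
    [-22.5,0,0],
    [-26,0,0],
    [-29,0,0],
    [-30,0,0],
  ],
  yaw=[0,0,0,-0.05,-0.1,-0.15,-0.2,-0.25,-0.3,-0.35],
  gripper=[20,20,20,20,20,20,20,20,20,20],
)

```text
clock: 6.43
tool_pos: [0.5113, 0.3366, 0.3242]
eef_rot: [0.656, 0.276, -0.647, 0.275]
contact_force: [0.5, 0.5, -3.9]
opening: 0.366
```

```bash
python3 - <<'E'
from h import *
save('w5',snapshot('wrist'))
plan([.547,.0605,.32],np.radians(-35))
E
```

```text
pos [0.5114 0.3368 0.3242] yangle -44.0 tilt -0.9999 delta_cm [ 0.29 21.76 17.39] yaw -0.158 F [ 0.5  1.  -3.1] op 0.36 t 6.48 q [-0.36  0.63 -0.55  1.51  0.36  1.08 -1.75]
```

View pics/w5.png

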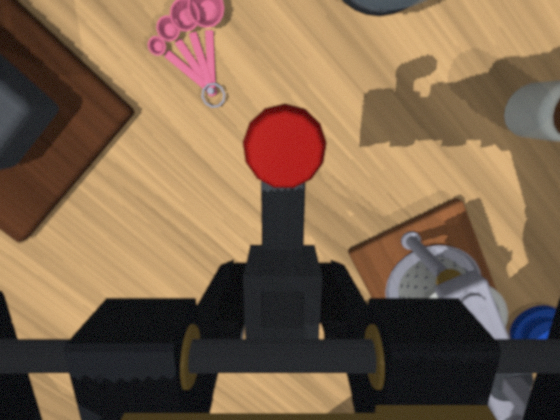

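Emit:
apply_moves(
  delta_pos=[
    [0,2.2,1.7],
    [0,5,4],
    [0,8,6.4],
    [0,11,8.8],
    [0,14,11.2],
    [0,17,13.6],
    [0,19.5,15.6],
    [0,21.2,17],
    [0,21.8,17.4],
    [0,21.8,17.4],
  ],
  yaw=[-0.03,-0.06,-0.1,-0.15,-0.16,-0.16,-0.16,-0.16,-0.16,-0.16],
  gripper=[20,20,20,20,20,20,20,20,20,20],
)

```text
clock: 7.32
tool_pos: [0.5466, 0.0569, 0.3211]
eef_rot: [0.631, 0.325, -0.625, 0.325]
contact_force: [-0.2, -0.0, -4.2]
opening: 0.365
```

```bash
python3 - <<'E'
from h import *
cp=camera_params('wrist')
save('w6',snapshot('wrist')); im=snapshot('scene')
save('s6z',cv2.resize(im[160:300,220:390],None,fx=4,fy=4,interpolation=cv2.INTER_CUBIC))
plan([.547,.0605,.27],np.radians(-35))
E
```

```text
pos [0.5465 0.0616 0.3222] yangle -34.8 tilt -0.9999 delta_cm [5.22 0.09 0.12] yaw 0.003 F [ 0.3  1.3 -3.5] op 0.361 t 7.42 q [ 0.19  0.55 -0.62  1.7   0.37  1.   -1.17]
```

View pics/w6.png

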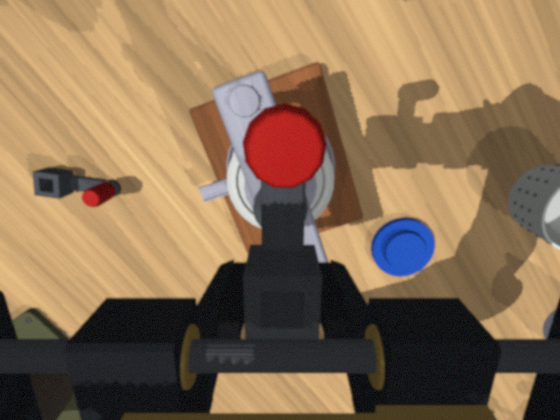

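View pics/s6z.png

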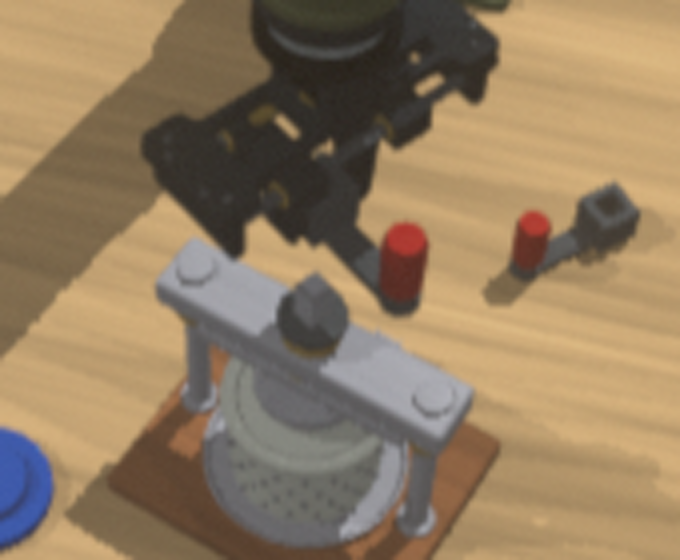

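Emit:
apply_moves(
  delta_pos=[
    [2,0.1,0.1],
    [4,0.1,0.1],
    [5.4,0.1,0.1],
    [5.4,0.1,0.1],
    [5.4,0.1,0.1],
    [5.4,0.1,0.1],
  ],
  yaw=[0,0,0,0,0,0],
  gripper=[20,20,20,20,20,20],
)

```text
clock: 7.92
tool_pos: [0.5476, 0.0624, 0.269]
eef_rot: [0.631, 0.329, -0.621, 0.327]
contact_force: [0.3, 0.2, -3.1]
opening: 0.359
```

```bash
python3 - <<'E'
from h import *
plan([.547,.0605,.225],np.radians(-35))
E
```

```text
pos [0.5476 0.0624 0.269 ] yangle -34.7 tilt -0.9999 delta_cm [4.4  0.04 0.25] yaw 0.005 F [ 0.3  0.2 -3.1] op 0.359 t 7.92 q [ 0.16  0.61 -0.59  1.77  0.43  0.87 -1.22]
```

Emit:
apply_moves(
  delta_pos=[
    [0.2,0.0,0.2],
    [0.4,0.0,0.2],
    [0.6,0.0,0.2],
    [0.8,0.0,0.2],
    [1.0,0.0,0.2],
    [1.2,0.0,0.2],
    [1.4,0,0.2],
    [1.4,0.0,0.2],
  ],
  yaw=[0,0,0,0,0,0,0,0],
  gripper=[20,20,20,20,20,20,20,20],
)

```text
clock: 8.58
tool_pos: [0.5464, 0.0608, 0.2545]
eef_rot: [0.631, 0.329, -0.622, 0.327]
contact_force: [0.1, -0.6, -4.0]
opening: 0.362
```

```bash
python3 - <<'E'
from h import *
plan([.547,.0605,.225],np.radians(-35))
E
```

```text
pos [0.5464 0.0608 0.2545] yangle -34.7 tilt -0.9999 delta_cm [2.95 0.06 0.03] yaw 0.005 F [ 0.1 -0.6 -4. ] op 0.362 t 8.58 q [ 0.16  0.63 -0.58  1.79  0.44  0.84 -1.24]
```

Emit:
apply_moves(
  delta_pos=[
    [0.15,0.03,0.03],
    [0.3,0.03,0.03],
    [0.45,0.03,0.03],
    [0.6,0.03,0.03],
    [0.75,0.03,0.03],
    [0.75,0.03,0.03],
  ],
  yaw=[0,0,0,0,0,0],
  gripper=[20,20,20,20,20,20],
)

```text
clock: 9.08
tool_pos: [0.5469, 0.0602, 0.2468]
eef_rot: [0.631, 0.329, -0.622, 0.327]
contact_force: [2.6, -1.1, -5.7]
opening: 0.353
```

```bash
python3 - <<'E'
from h import *
plan([.547,.0605,.225],np.radians(-35));print(get_state()['moment'])
E
```

```text
pos [0.5469 0.0602 0.2468] yangle -34.7 tilt -0.9999 delta_cm [ 2.18 -0.01 -0.  ] yaw 0.005 F [ 2.6 -1.1 -5.7] op 0.353 t 9.08 q [ 0.15  0.64 -0.57  1.8   0.45  0.82 -1.24]
[-0.31464414 -0.4187183  -0.02062029]
```

Emit:
apply_moves(
  delta_pos=[
    [0.2,0.0,0.0],
    [0.4,0.0,0.0],
    [0.6,0.0,0.0],
    [0.8,0,0],
    [1.0,0,0],
    [1.2,0,0],
    [1.4,0,0],
    [1.5,0,0],
    [1.5,0,0],
  ],
  yaw=[0,0,0,0,0,0,0,0,0],
  gripper=[20,20,20,20,20,20,20,20,20],
)

```text
clock: 9.83
tool_pos: [0.547, 0.0603, 0.2315]
eef_rot: [0.631, 0.329, -0.622, 0.327]
contact_force: [1.4, -1.0, -4.4]
opening: 0.363
```

```bash
python3 - <<'E'
from h import *
plan([.547,.0605,.225],np.radians(-35));print(get_state()['moment'])
E
```

```text
pos [0.547  0.0603 0.2315] yangle -34.7 tilt -0.9999 delta_cm [ 0.65 -0.01 -0.01] yaw 0.005 F [ 1.4 -1.  -4.4] op 0.363 t 9.83 q [ 0.15  0.66 -0.56  1.82  0.47  0.79 -1.26]
[-0.26098152 -0.21578394 -0.01254522]
```

Emit:
apply_moves(
  delta_pos=[
    [0.1,0.0,0.0],
    [0.2,0.0,0.0],
    [0.3,0.0,0.0],
    [0.4,0,0],
    [0.5,0,0],
    [0.6,0,0],
    [0.65,0,0],
    [0.65,0,0],
  ],
  yaw=[0,0,0,0,0,0,0,0],
  gripper=[20,20,20,20,20,20,20,20],
)

```text
clock: 10.5
tool_pos: [0.547, 0.0603, 0.2248]
eef_rot: [0.631, 0.329, -0.622, 0.327]
contact_force: [2.1, -0.2, -4.9]
opening: 0.362
```

```bash
python3 - <<'E'
from h import *
plan([.547,.0605,.225],np.radians(-35));print(get_state()['moment'])
E
```

```text
pos [0.547  0.0603 0.2248] yangle -34.7 tilt -0.9999 delta_cm [-0.02 -0.01 -0.01] yaw 0.005 F [ 2.1 -0.2 -4.9] op 0.362 t 10.5 q [ 0.14  0.67 -0.55  1.82  0.48  0.77 -1.27]
[-0.1929921  -0.19442675 -0.03303175]
```

Emit:
apply_moves(
  delta_pos=[
    [0.05,0.0,0.0],
    [0.1,0.0,0.0],
    [0.15,0.0,0.0],
    [0.2,0,0],
    [0.2,0,0],
  ],
  yaw=[0,0,0,0,0],
  gripper=[20,20,20,20,20],
)

```text
clock: 10.92
tool_pos: [0.5471, 0.0604, 0.2236]
eef_rot: [0.631, 0.329, -0.622, 0.327]
contact_force: [-1.2, -1.1, 3.4]
opening: 0.362
```

Emit:
apply_moves(
  delta_pos=[
    [0.05,0.0,0.0],
    [0.1,0.0,0.0],
    [0.15,0.0,0.0],
    [0.15,0,0],
  ],
  yaw=[0,0,0,0],
  gripper=[20,20,20,20],
)

```text
clock: 11.25
tool_pos: [0.5471, 0.0604, 0.2236]
eef_rot: [0.631, 0.328, -0.622, 0.328]
contact_force: [-3.6, -2.4, 12.4]
opening: 0.358
```

Emit:
apply_moves(
  delta_pos=[
    [-0.15,0.0,0.0],
    [-0.15,0.0,0.0],
    [-0.15,0.0,0.0],
    [-0.15,0,0],
    [-2,0,0],
    [-5,0,0],
    [-8,0,0],
    [-8,0,-3],
    [-8,0,-6],
    [-8,0,-7],
  ],
  yaw=[0,0,0,0,0,0,0,0,0,0],
  gripper=[45,55,65,65,65,65,65,65,65,65],
)

```text
clock: 12.08
tool_pos: [0.5877, 0.1217, 0.3052]
eef_rot: [0.632, 0.33, -0.619, 0.328]
contact_force: [0.4, 1.3, -0.5]
opening: 0.649
```

```bash
python3 - <<'E'
from h import *
cp=camera_params('wrist')
save('w7',snapshot('wrist')); im=snapshot('scene')
save('s7z',cv2.resize(im[160:300,220:390],None,fx=4,fy=4,interpolation=cv2.INTER_CUBIC))
print([(np.round(r['pixel'],1),round(r['score'],2),atz(cp,r['pixel'],.2386).round(4)) for r in spot_point('crank_knob_mid','wrist')])
plan([.5869,.1178,.235],np.radians(-34.7))
E
```

```text
[(array([284.5, 244.8]), 0.78, array([0.5859, 0.1174, 0.2386])), (array([106.6, 252. ]), 0.74, array([0.4879, 0.1791, 0.2386])), (array([282.5, 335.8]), 0.17, array([0.5451, 0.0605, 0.2386]))]
pos [0.5855 0.1176 0.3037] yangle -34.6 tilt -0.9999 delta_cm [ 6.87  0.07 -0.02] yaw 0.001 F [-0.1 -0.7  0.1] op 0.648 t 12.23 q [ 0.06  0.64 -0.6   1.59  0.4   1.03 -1.25]
```

View pics/w7.png

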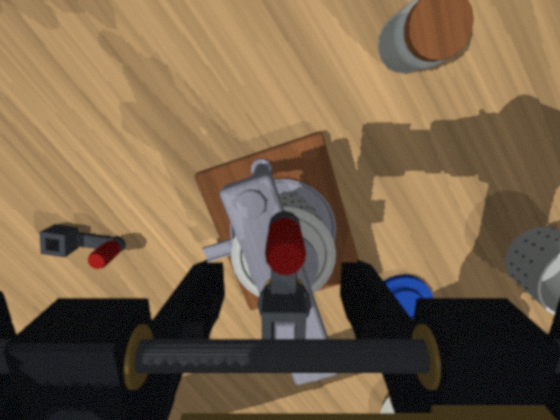

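View pics/s7z.png

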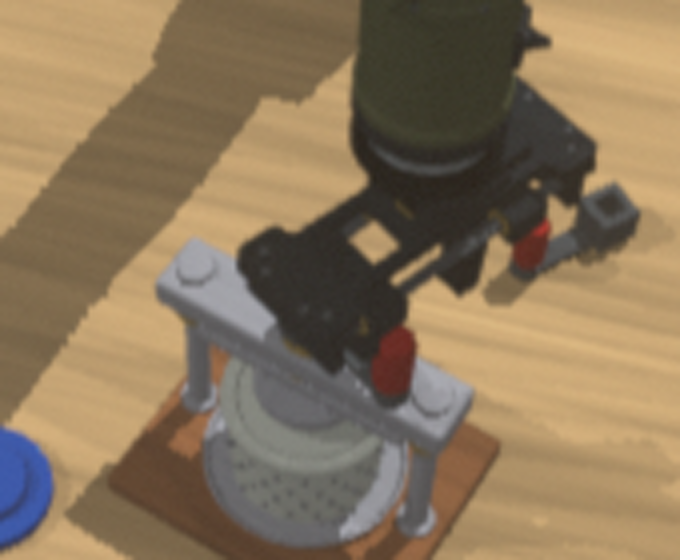

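Emit:
apply_moves(
  delta_pos=[
    [2,0,0],
    [4,0,0],
    [6,0,0],
    [6.8,0,0],
    [6.8,0,0],
    [6.8,0,0],
    [6.8,0,0],
    [6.8,0,0],
    [6.8,0,0],
    [6.8,0,0],
  ],
  yaw=[0,0,0,0,0,0,0,0,0,0],
  gripper=[65,65,65,65,65,50,35,15,15,15],
  force=15,
)

```text
clock: 13.07
tool_pos: [0.5866, 0.1182, 0.2365]
eef_rot: [0.631, 0.329, -0.621, 0.328]
contact_force: [-0.4, 0.3, 1.0]
opening: 0.295
```

```bash
python3 - <<'E'
from h import *
plan([.5869,.1178,.235],np.radians(-34.7))
E
```

```text
pos [0.5866 0.1182 0.2365] yangle -34.7 tilt -0.9999 delta_cm [0.15 0.05 0.01] yaw 0.001 F [-0.4  0.3  1. ] op 0.295 t 13.07 q [ 0.04  0.71 -0.56  1.67  0.46  0.88 -1.31]
```

```bash
cat >> h.py <<'E'
C0=np.array([.547,.0605]);RAD=.070
def wind(n,step,hold=0,zoff=0):
    s=get_state();M=R.from_quat(s['eef_rot']).as_matrix();p=np.array(s['tool_pos'])
    v=p[:2]-C0;a=np.arctan2(v[1],v[0])
    t=np.array([np.sin(a),-np.cos(a),0]);F=np.array(s['contact_force'])
    print('ang',round(np.degrees(a),1),'r',round(np.linalg.norm(v),4),'z',p[2].round(4),'Ft(clockwise +)',round(F@t,2),'Fr',round(F[:2]@v/np.linalg.norm(v),2),'Fz',F[2].round(1),'op',round(float(s['opening']),3),'t',round(float(s['clock']),2),'q',np.round(s['q'],2))
    rows=[]
    for i in range(1,n+1):
        b=a-np.radians(step)*min(i,n-hold)
        T=np.array([*(C0+RAD*np.array([np.cos(b),np.sin(b)])),p[2]+zoff-.004*np.radians(step)*min(i,n-hold)/2/np.pi])
        rows.append([round(float(x),1) for x in M.T@(T-p)*100])
    print(rows)
E
python3 -c "
from h import *
wind(10,9)"
```

```text
ang 55.5 r 0.0699 z 0.2365 Ft(clockwise +) -0.48 Fr 0.02 Fz 1.0 op 0.295 t 13.07 q [ 0.04  0.71 -0.56  1.67  0.46  0.88 -1.31]
[[0.0, 1.1, 0.1], [0.0, 2.2, 0.3], [0.0, 3.2, 0.7], [0.0, 4.1, 1.3], [0.1, 5.0, 2.0], [0.1, 5.7, 2.9], [0.1, 6.3, 3.8], [0.1, 6.7, 4.8], [0.1, 6.9, 5.9], [0.1, 7.0, 7.0]]
```

Emit:
apply_moves(
  delta_pos=[
    [0.0,1.1,0.1],
    [0.0,2.2,0.3],
    [0.0,3.2,0.7],
    [0.0,4.1,1.3],
    [0.1,5.0,2.0],
    [0.1,5.7,2.9],
    [0.1,6.3,3.8],
    [0.1,6.7,4.8],
  ],
  yaw=[0,0,0,0,0,0,0,0],
  gripper=[15,15,15,15,15,15,15,15],
)

```text
clock: 13.73
tool_pos: [0.6151, 0.0397, 0.2356]
eef_rot: [0.632, 0.329, -0.621, 0.328]
contact_force: [-1.1, 3.4, 2.8]
opening: 0.271
```

```bash
python3 -c "
from h import *
wind(10,9)"
```

```text
ang -17.0 r 0.0712 z 0.2356 Ft(clockwise +) -2.95 Fr -2.04 Fz 2.8 op 0.271 t 13.73 q [ 0.18  0.74 -0.57  1.61  0.47  0.91 -1.16]
[[-0.0, 0.1, 1.1], [-0.0, 0.2, 2.2], [-0.0, 0.1, 3.3], [-0.0, -0.1, 4.4], [-0.0, -0.6, 5.4], [-0.0, -1.1, 6.3], [-0.0, -1.9, 7.1], [-0.0, -2.7, 7.8], [-0.1, -3.6, 8.4], [-0.1, -4.6, 8.8]]
```

Emit:
apply_moves(
  delta_pos=[
    [0.0,0.1,1.1],
    [0.0,0.2,2.2],
    [0.0,0.1,3.3],
    [0.0,-0.1,4.4],
    [0.0,-0.6,5.4],
    [0.0,-1.1,6.3],
    [0.0,-1.9,7.1],
    [0.0,-2.7,7.8],
    [-0.1,-3.6,8.4],
    [-0.1,-4.6,8.8],
  ],
  yaw=[0,0,0,0,0,0,0,0,0,0],
  gripper=[15,15,15,15,15,15,15,15,15,15],
)

```text
clock: 14.57
tool_pos: [0.5269, -0.007, 0.2351]
eef_rot: [0.633, 0.328, -0.62, 0.328]
contact_force: [3.5, 4.1, -3.5]
opening: 0.263
```

```bash
python3 -c "
from h import *
wind(10,11)"
```

```text
ang -106.6 r 0.0704 z 0.2351 Ft(clockwise +) -2.22 Fr -4.93 Fz -3.5 op 0.263 t 14.57 q [ 0.29  0.63 -0.58  1.88  0.48  0.76 -1.16]
[[-0.0, -1.3, 0.3], [-0.0, -2.7, 0.3], [0.0, -4.0, 0.1], [0.0, -5.2, -0.4], [0.0, -6.4, -1.1], [0.0, -7.4, -2.0], [0.1, -8.2, -3.1], [0.1, -8.8, -4.3], [0.1, -9.1, -5.6], [0.2, -9.2, -6.9]]
```

Emit:
apply_moves(
  delta_pos=[
    [0.0,-1.3,0.3],
    [0.0,-2.7,0.3],
    [0.0,-4.0,0.1],
    [0.0,-5.2,-0.4],
    [0.0,-6.4,-1.1],
    [0.0,-7.4,-2.0],
    [0.1,-8.2,-3.1],
    [0.1,-8.8,-4.3],
    [0.1,-9.1,-5.6],
    [0.2,-9.2,-6.9],
  ],
  yaw=[0,0,0,0,0,0,0,0,0,0],
  gripper=[15,15,15,15,15,15,15,15,15,15],
)

```text
clock: 15.4
tool_pos: [0.4894, 0.0989, 0.2331]
eef_rot: [0.631, 0.326, -0.622, 0.329]
contact_force: [-0.0, -3.7, 6.7]
opening: 0.266
```

```bash
python3 -c "
from h import *
wind(10,11)"
```

```text
ang 146.3 r 0.0692 z 0.2331 Ft(clockwise +) -3.09 Fr -2.03 Fz 6.7 op 0.266 t 15.4 q [ 0.06  0.6  -0.56  1.96  0.48  0.7  -1.4 ]
[[0.0, 0.0, -1.3], [0.1, 0.4, -2.6], [0.1, 1.0, -3.8], [0.1, 1.8, -4.9], [0.1, 2.8, -5.8], [0.2, 3.9, -6.5], [0.2, 5.2, -6.9], [0.2, 6.5, -7.1], [0.2, 7.9, -7.1], [0.3, 9.2, -6.8]]
```

Turned 269° so far.

Emit:
apply_moves(
  delta_pos=[
    [0.0,0.0,-1.3],
    [0.0,0.4,-2.6],
    [0.0,1.0,-3.8],
    [0.0,1.8,-4.9],
    [0.1,2.8,-5.8],
    [0.1,3.9,-6.5],
    [0.1,5.2,-6.9],
    [0.1,6.5,-7.1],
    [0.1,7.9,-7.1],
    [0.2,9.2,-6.8],
  ],
  yaw=[0,0,0,0,0,0,0,0,0,0],
  gripper=[15,15,15,15,15,15,15,15,15,15],
)

```text
clock: 16.23
tool_pos: [0.603, 0.1035, 0.2321]
eef_rot: [0.63, 0.328, -0.623, 0.328]
contact_force: [-3.6, 1.5, 4.8]
opening: 0.268
```

```bash
python3 -c "
from h import *
wind(10,11)"
```

```text
ang 37.5 r 0.0707 z 0.2321 Ft(clockwise +) -3.36 Fr -1.96 Fz 4.8 op 0.268 t 16.23 q [ 0.06  0.74 -0.56  1.63  0.47  0.9  -1.27]
[[0.0, 1.2, 0.6], [0.0, 2.3, 1.3], [0.0, 3.3, 2.3], [0.0, 4.0, 3.4], [0.0, 4.5, 4.7], [0.0, 4.8, 6.0], [0.0, 4.8, 7.3], [0.0, 4.6, 8.6], [0.0, 4.1, 9.9], [0.0, 3.4, 11.0]]
```

Emit:
apply_moves(
  delta_pos=[
    [0.0,1.2,0.6],
    [0.0,2.3,1.3],
    [0.0,3.3,2.3],
    [0.0,4.0,3.4],
    [0.0,4.5,4.7],
    [0.0,4.8,6.0],
    [0.0,4.8,7.3],
    [0.0,4.6,8.6],
    [0.0,4.1,9.9],
    [0.0,3.4,11.0],
  ],
  yaw=[0,0,0,0,0,0,0,0,0,0],
  gripper=[15,15,15,15,15,15,15,15,15,15],
)

```text
clock: 17.07
tool_pos: [0.5673, -0.0075, 0.2313]
eef_rot: [0.63, 0.328, -0.623, 0.328]
contact_force: [0.3, 4.9, -0.3]
opening: 0.265
```

```bash
python3 -c "
from h import *
wind(10,11)"
```

```text
ang -73.4 r 0.0709 z 0.2313 Ft(clockwise +) -1.73 Fr -4.57 Fz -0.3 op 0.265 t 17.07 q [ 0.27  0.68 -0.57  1.76  0.48  0.83 -1.14]
[[-0.0, -1.0, 0.9], [-0.0, -2.1, 1.7], [-0.0, -3.3, 2.2], [-0.0, -4.6, 2.5], [0.0, -6.0, 2.6], [0.0, -7.3, 2.3], [0.0, -8.6, 1.9], [0.0, -9.7, 1.2], [0.0, -10.7, 0.3], [0.1, -11.5, -0.8]]
```

Emit:
apply_moves(
  delta_pos=[
    [0.0,-1.0,0.9],
    [0.0,-2.1,1.7],
    [0.0,-3.3,2.2],
    [0.0,-4.6,2.5],
    [0.0,-6.0,2.6],
    [0.0,-7.3,2.3],
    [0.0,-8.6,1.9],
    [0.0,-9.7,1.2],
    [0.0,-10.7,0.3],
    [0.1,-11.5,-0.8],
  ],
  yaw=[0,0,0,0,0,0,0,0,0,0],
  gripper=[15,15,15,15,15,15,15,15,15,15],
)

```text
clock: 17.9
tool_pos: [0.4777, 0.0617, 0.2299]
eef_rot: [0.631, 0.325, -0.623, 0.329]
contact_force: [6.0, -3.5, 0.2]
opening: 0.265
```

```bash
python3 -c "
from h import *
wind(9,5)"
```

```text
ang 179.0 r 0.0693 z 0.2299 Ft(clockwise +) -3.37 Fr -6.01 Fz 0.2 op 0.265 t 17.9 q [ 0.13  0.58 -0.56  2.01  0.49  0.67 -1.35]
[[0.0, -0.4, -0.5], [0.0, -0.7, -1.0], [0.0, -0.9, -1.6], [0.0, -1.0, -2.2], [0.0, -1.2, -2.8], [0.0, -1.2, -3.4], [0.1, -1.2, -4.0], [0.1, -1.2, -4.6], [0.1, -1.1, -5.2]]
```

Emit:
apply_moves(
  delta_pos=[
    [0.0,-0.4,-0.5],
    [0.0,-0.7,-1.0],
    [0.0,-0.9,-1.6],
    [0.0,-1.0,-2.2],
    [0.0,-1.2,-2.8],
    [0.0,-1.2,-3.4],
    [0.1,-1.2,-4.0],
  ],
  yaw=[0,0,0,0,0,0,0],
  gripper=[15,15,15,15,15,15,15],
)

```text
clock: 18.48
tool_pos: [0.49, 0.0997, 0.2291]
eef_rot: [0.63, 0.324, -0.624, 0.329]
contact_force: [-0.5, -3.6, 7.7]
opening: 0.269
```

```bash
python3 -c "
from h import *
wind(6,5)"
```

```text
ang 145.5 r 0.0692 z 0.2291 Ft(clockwise +) -3.23 Fr -1.58 Fz 7.7 op 0.269 t 18.48 q [ 0.05  0.6  -0.55  1.96  0.49  0.7  -1.41]
[[0.0, -0.1, -0.6], [0.0, 0.0, -1.2], [0.0, 0.1, -1.8], [0.0, 0.3, -2.4], [0.0, 0.5, -3.0], [0.1, 0.8, -3.5]]
```

Emit:
apply_moves(
  delta_pos=[
    [0.0,-0.1,-0.6],
    [0.0,0.0,-1.2],
    [0.0,0.1,-1.8],
    [0.0,0.3,-2.4],
    [0.0,0.5,-3.0],
  ],
  yaw=[0,0,0,0,0],
  gripper=[15,15,15,15,15],
)

```text
clock: 18.9
tool_pos: [0.5109, 0.1198, 0.229]
eef_rot: [0.629, 0.323, -0.625, 0.329]
contact_force: [0.8, -6.1, 2.2]
opening: 0.26
```

```bash
python3 -c "
from h import *
wind(6,4)"
```

```text
ang 121.3 r 0.0694 z 0.229 Ft(clockwise +) -2.42 Fr -5.61 Fz 2.2 op 0.26 t 18.9 q [ 0.01  0.63 -0.54  1.89  0.48  0.75 -1.42]
[[0.0, 0.2, -0.5], [0.0, 0.4, -0.9], [0.0, 0.7, -1.3], [0.0, 1.0, -1.7], [0.0, 1.3, -2.0], [0.0, 1.6, -2.4]]
```

654° so far.

Emit:
apply_moves(
  delta_pos=[
    [0.0,0.2,-0.5],
    [0.0,0.4,-0.9],
    [0.0,0.7,-1.3],
    [0.0,1.0,-1.7],
    [0.0,1.3,-2.0],
    [0.0,1.6,-2.4],
  ],
  yaw=[0,0,0,0,0,0],
  gripper=[15,15,15,15,15,15],
)

```text
clock: 19.4
tool_pos: [0.5374, 0.1296, 0.2288]
eef_rot: [0.628, 0.323, -0.626, 0.33]
contact_force: [-2.5, -6.2, 0.7]
opening: 0.27
```

```bash
python3 -c "
from h import *
wind(6,4)"
```

```text
ang 97.9 r 0.0698 z 0.2288 Ft(clockwise +) -3.36 Fr -5.82 Fz 0.7 op 0.27 t 19.4 q [-0.    0.67 -0.54  1.81  0.48  0.8  -1.4 ]
[[0.0, 0.4, -0.3], [0.0, 0.7, -0.6], [0.0, 1.2, -0.9], [0.0, 1.6, -1.1], [0.0, 2.0, -1.3], [0.0, 2.5, -1.5]]
```

Emit:
apply_moves(
  delta_pos=[
    [0.0,0.4,-0.3],
    [0.0,0.8,-0.6],
    [0.0,1.2,-0.9],
    [0.0,1.6,-1.1],
    [0.0,2.0,-1.3],
    [0.0,2.5,-1.5],
  ],
  yaw=[0,0,0,0,0,0],
  gripper=[15,15,15,15,15,15],
)

```text
clock: 19.9
tool_pos: [0.5662, 0.1279, 0.2287]
eef_rot: [0.628, 0.324, -0.627, 0.329]
contact_force: [-4.0, -2.6, -1.0]
opening: 0.271
```

```bash
python3 -c "
from h import *
wind(6,4)"
```

```text
ang 74.1 r 0.0701 z 0.2287 Ft(clockwise +) -3.12 Fr -3.61 Fz -1.0 op 0.271 t 19.9 q [ 0.01  0.7  -0.54  1.72  0.47  0.85 -1.36]
[[0.0, 0.5, -0.1], [0.0, 0.9, -0.2], [0.0, 1.4, -0.3], [0.0, 1.9, -0.4], [0.0, 2.4, -0.4], [0.0, 2.9, -0.4]]
```

701°.

Emit:
apply_moves(
  delta_pos=[
    [0.0,0.5,-0.1],
    [0.0,0.9,-0.2],
    [0.0,1.4,-0.3],
    [0.0,1.9,-0.4],
    [0.0,2.4,-0.4],
    [0.0,2.9,-0.4],
  ],
  yaw=[0,0,0,0,0,0],
  gripper=[15,15,15,15,15,15],
)

```text
clock: 20.4
tool_pos: [0.5921, 0.1147, 0.2287]
eef_rot: [0.627, 0.324, -0.627, 0.329]
contact_force: [-5.4, -0.4, 0.1]
opening: 0.264
```

```bash
python3 -c "
from h import *
wind(6,4,zoff=-.0005)"
```

```text
ang 50.2 r 0.0705 z 0.2287 Ft(clockwise +) -3.87 Fr -3.76 Fz 0.1 op 0.264 t 20.4 q [ 0.03  0.73 -0.55  1.65  0.47  0.89 -1.31]
[[0.1, 0.5, 0.1], [0.1, 1.0, 0.2], [0.1, 1.4, 0.3], [0.1, 1.9, 0.5], [0.1, 2.3, 0.7], [0.1, 2.8, 0.9]]
```

Emit:
apply_moves(
  delta_pos=[
    [0.1,0.5,0.1],
    [0.1,1.0,0.2],
    [0.1,1.4,0.3],
    [0.1,1.9,0.5],
  ],
  yaw=[0,0,0,0],
  gripper=[15,15,15,15],
)

```text
clock: 20.73
tool_pos: [0.6047, 0.1015, 0.2284]
eef_rot: [0.628, 0.325, -0.626, 0.329]
contact_force: [-6.4, 2.6, 1.6]
opening: 0.267
```

```bash
python3 -c "
from h import *
wind(6,4)"
```

```text
ang 35.4 r 0.0708 z 0.2284 Ft(clockwise +) -5.78 Fr -3.72 Fz 1.6 op 0.267 t 20.73 q [ 0.06  0.74 -0.55  1.62  0.47  0.91 -1.27]
[[0.0, 0.4, 0.3], [0.0, 0.9, 0.5], [0.0, 1.3, 0.7], [0.0, 1.7, 1.0], [0.0, 2.1, 1.3], [0.0, 2.5, 1.6]]
```

Emit:
apply_moves(
  delta_pos=[
    [0.0,0.2,0.1],
    [0.0,0.4,0.3],
    [0.0,0.7,0.4],
    [0.0,0.9,0.5],
  ],
  yaw=[0,0,0,0],
  gripper=[15,15,15,15],
)

```text
clock: 21.07
tool_pos: [0.609, 0.0946, 0.2286]
eef_rot: [0.628, 0.327, -0.625, 0.328]
contact_force: [-4.8, 2.6, -1.5]
opening: 0.268
```

```bash
python3 -c "
from h import *
wind(4,2)"
```

```text
ang 28.8 r 0.0708 z 0.2286 Ft(clockwise +) -4.59 Fr -2.9 Fz -1.5 op 0.268 t 21.07 q [ 0.07  0.75 -0.55  1.61  0.47  0.91 -1.26]
[[0.0, 0.2, 0.2], [0.0, 0.4, 0.3], [0.0, 0.6, 0.4], [0.0, 0.8, 0.6]]
```

Emit:
apply_moves(
  delta_pos=[
    [0.0,0.2,0.2],
    [0.0,0.4,0.3],
    [0.0,0.6,0.4],
    [0.0,0.8,0.6],
    [0.0,0.8,0.6],
  ],
  yaw=[0,0,0,0,0],
  gripper=[15,15,15,15,15],
)

```text
clock: 21.48
tool_pos: [0.6109, 0.0909, 0.2288]
eef_rot: [0.628, 0.332, -0.624, 0.326]
contact_force: [-6.8, 7.3, -2.4]
opening: 0.268
```

```bash
python3 -c "
from h import *
wind(4,2)"
```

```text
ang 25.4 r 0.0707 z 0.2288 Ft(clockwise +) -9.54 Fr -3.04 Fz -2.4 op 0.268 t 21.48 q [ 0.09  0.75 -0.56  1.61  0.46  0.91 -1.24]
[[-0.0, 0.2, 0.2], [0.0, 0.4, 0.3], [0.0, 0.6, 0.5], [0.0, 0.8, 0.6]]
```

Emit:
apply_moves(
  delta_pos=[
    [0.0,0.2,0.2],
    [0.0,0.3,0.2],
    [0.0,0.3,0.2],
  ],
  yaw=[0,0,0],
  gripper=[15,15,15],
)

```text
clock: 21.73
tool_pos: [0.6108, 0.0913, 0.2287]
eef_rot: [0.628, 0.335, -0.623, 0.325]
contact_force: [-7.4, 5.5, -1.5]
opening: 0.268
```

```bash
python3 -c "
from h import *
wind(4,2)"
```

```text
ang 25.8 r 0.0708 z 0.2287 Ft(clockwise +) -8.13 Fr -4.26 Fz -1.5 op 0.268 t 21.73 q [ 0.09  0.75 -0.56  1.6   0.46  0.92 -1.23]
[[-0.0, 0.2, 0.2], [-0.0, 0.4, 0.3], [-0.0, 0.6, 0.5], [-0.0, 0.8, 0.6]]
```

Emit:
apply_moves(
  delta_pos=[
    [0.0,0.2,0.2],
    [0.0,0.4,0.3],
    [0.0,0.6,0.4],
    [0.0,0.7,0.4],
    [0.0,0.7,0.4],
  ],
  yaw=[0,0,0,0,0],
  gripper=[15,15,15,15,15],
)

```text
clock: 22.15
tool_pos: [0.6112, 0.0906, 0.2286]
eef_rot: [0.627, 0.34, -0.622, 0.323]
contact_force: [-10.8, 9.1, 0.3]
opening: 0.266
```

```bash
python3 -c "
from h import *
wind(4,2)
save('s8z',cv2.resize(snapshot('scene')[160:300,220:390],None,fx=4,fy=4,interpolation=cv2.INTER_CUBIC))"
```

```text
ang 25.1 r 0.0709 z 0.2286 Ft(clockwise +) -12.8 Fr -5.9 Fz 0.3 op 0.266 t 22.15 q [ 0.1   0.76 -0.57  1.6   0.45  0.92 -1.22]
[[-0.0, 0.2, 0.2], [-0.0, 0.4, 0.3], [-0.0, 0.6, 0.5], [-0.0, 0.8, 0.6]]
```

View pics/s8z.png

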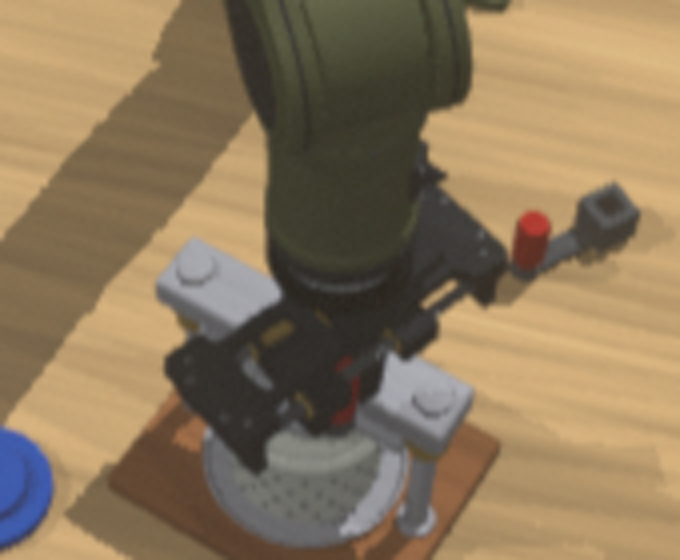

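Emit:
apply_moves(
  delta_pos=[
    [0,0,0],
    [0,0,0],
    [0,0,0],
    [0,0,0],
    [0,0,0],
    [-2,0,0],
    [-5,0,0],
    [-8,0,0],
    [-11,0,0],
    [-13,0,0],
  ],
  yaw=[0,0,0,0,0,0,0,0,0,0],
  gripper=[27,35,45,55,55,55,55,55,55,55],
)

```text
clock: 23.03
tool_pos: [0.6136, 0.0875, 0.3621]
eef_rot: [0.629, 0.339, -0.621, 0.324]
contact_force: [0.5, -0.8, 0.3]
opening: 0.551
```

```bash
python3 -c "
from h import *
wind(2,2)
cp=camera_params('wrist');save('w9',snapshot('wrist'))
print([(np.round(r['pixel'],1),round(r['score'],2),atz(cp,r['pixel'],.230).round(4)) for r in spot_point('crank_knob_mid','wrist')])
save('s9z',cv2.resize(snapshot('scene')[160:300,220:390],None,fx=4,fy=4,interpolation=cv2.INTER_CUBIC))"
```

```text
ang 22.1 r 0.0718 z 0.3621 Ft(clockwise +) 0.96 Fr 0.17 Fz 0.3 op 0.551 t 23.03 q [ 0.13  0.63 -0.63  1.42  0.35  1.2  -1.12]
[[-0.0, 0.1, 0.3], [-0.0, 0.3, 0.4]]
[(array([ 99. , 226.5]), 0.96, array([0.4731, 0.1632, 0.23  ])), (array([276.4, 211.4]), 0.76, array([0.6061, 0.09  , 0.23  ]))]
```

View pics/w9.png

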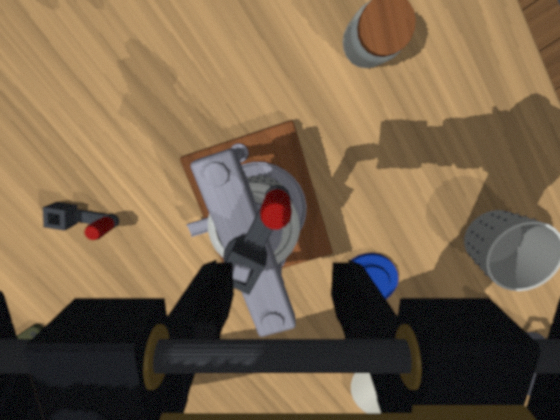

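View pics/s9z.png

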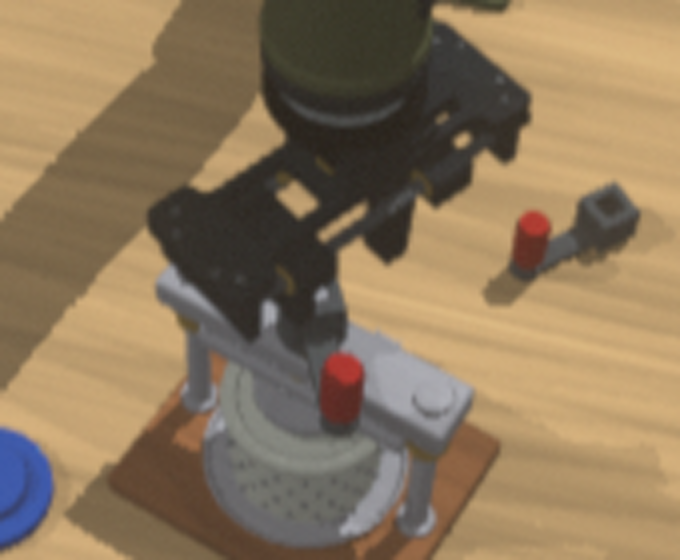

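Emit:
apply_moves(
  delta_pos=[
    [0,0,3],
    [0,0,6],
    [0,0,9],
    [0,0,12],
    [0,0,14],
    [0,0,14],
    [0,0,14],
  ],
  yaw=[0,0,0,0,0,0,0],
  gripper=[55,55,55,55,55,55,55],
)

```text
clock: 23.77
tool_pos: [0.5343, -0.0298, 0.3567]
eef_rot: [0.628, 0.338, -0.622, 0.323]
contact_force: [0.6, -0.2, 1.0]
opening: 0.549
```

```bash
python3 -c "
from h import *
wind(2,2)
cp=camera_params('wrist');im=snapshot('wrist')
for t,z in [('crank_hub',.2114),('crank_knob_mid',.2304)]:
  print(t,[(np.round(r['pixel'],1),round(r['score'],2),atz(cp,r['pixel'],z).round(4)) for r in spot_point(t,'wrist')])
c=proj(cp,[.56,.065,.22]).astype(int);print(c);y=max(0,c[1]-70);x=max(0,c[0]-90)
save('w10z',cv2.resize(im[y:y+140,x:x+180],None,fx=4,fy=4,interpolation=cv2.INTER_CUBIC))
save('s10z',cv2.resize(snapshot('scene')[190:320,220:360],None,fx=4,fy=4,interpolation=cv2.INTER_CUBIC))"
```

```text
ang -98.0 r 0.0912 z 0.3567 Ft(clockwise +) -0.58 Fr 0.1 Fz 1.0 op 0.549 t 23.77 q [ 0.39  0.51 -0.66  1.67  0.32  1.07 -0.96]
[[0.1, -1.2, -1.8], [0.1, -1.4, -1.7]]
crank_hub [(array([235.1, 106. ]), 0.93, array([0.5466, 0.0602, 0.2114])), (array([ 35.7, 118.8]), 0.65, array([0.4065, 0.1438, 0.2114]))]
crank_knob_mid [(array([272.9,  10.1]), 0.91, array([0.6077, 0.0941, 0.2304])), (array([ 79.8, 128.9]), 0.81, array([0.4409, 0.1121, 0.2304]))]
[243  90]
```

View pics/w10z.png

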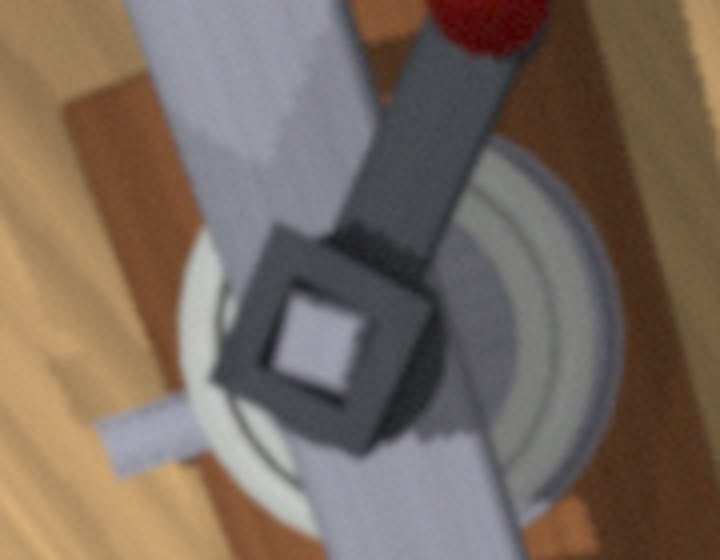

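View pics/s10z.png

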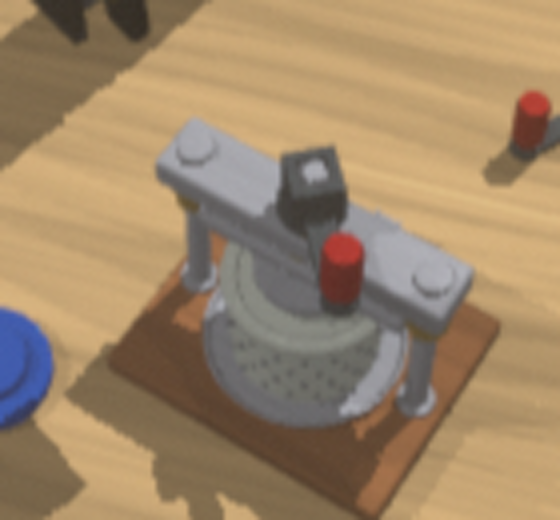

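```bash
python3 -c "
from h import *
print(finish_job(),get_state()['clock'])"
```

```text
the job is handed in; nothing more can be done
the job is handed in; nothing more can be done
```

The crank is on the screw and wound down firm, and I handed the job in at about 24 s of the 72 s allowed.

- **Fitting:** I took the crank farthest to the left by its hub, turned it to line up with the square at about 55°, and lowered it in small steps. It came to rest on the collar with about 12 N of upward contact force and no sign of jamming on the way down.
- **Winding:** I gripped the knob and wound clockwise about 750° (2.1 turns) against a steady 3 N or so. Over the last 25° or so the load rose, and the knob stopped moving at 8–10 N. One more check push reached 12.8 N with no further movement, a little over the 6–10 N that counts as firm but well under the 25 N limit.
- **Last checks:** I relaxed, opened the gripper and moved the arm clear. The final pictures show the hub level on the collar with the square end showing in its bore. The hub is where the screw's axis was measured, within about 1 mm. Two later readings put the knob at about 26° and 29°. It was at 25° on release, and those differences are about what the camera calibration and the hub's play would give.
- **Not measured:** I could not read the plate's force on the follower directly; I inferred it from the firm stop felt at the knob. I kept clear of the saucer, brush and spoons, but I did not check them again in a last overview picture.

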